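Swing the turning-tool angle gauge to its marked setting

ROBOT

A 7-joint arm with a two-finger parallel gripper is mounted at the origin on the work surface. World frame = base frame: x ahead of the robot, y to its left, z up, the work surface at z = 0. Lengths are in m, angles in rad, forces in N, time in s.
With the tool pointing down it reaches from about 0.4 to 0.75 m from the base axis. Payload 19.5 kg.
Tool frame: the origin (TCP) lies midway between the tips of the shut fingers; the grasp point (between the pads) lies 19 mm behind it; z points along the fingers, y is the line along which they close (so a half turn about z gives the same grasp; the last joint's range is limited). The gripper opens to 85 mm and grips with 20 to 120 N. Pads are 22 mm wide; open, the fingers measure 114 mm over their backs; the gripper's body (76 mm by 85 mm) begins 54 mm behind the grasp point. The pads swing forward as they close: fully open they stand 13 mm farther back than shut.
Start: joints at [-1.179, 0.707, -0.028, 1.485, 0.022, 0.951, -0.075], TCP at [0.242, 0.522, 0.203] pointing down, gripper open.
Joint ranges: [-2.71, 2.71], [-0.32, 2.16], [-1.57, 1.52], [0, 2.45], [-1.46, 4.6], [0, 2.02], [-2.83, 2.83]. Speed limits (rad/s): [1.89, 1.89, 2.57, 2.57, 3.01, 3.01, 3.01].

INTERFACE

Orientations are given as a rotation vector (axis times angle).
In Python, from rig import sensors, cams, close_job gives the robot as it stands.
- The arm moves only by the tool arm_command, never from a script. Its argument "rows" is a list of rows, each a list of 7 numbers: the turn, a rotation vector about the tool's x, y, z in degrees, then the shift along the tool's x, y, z in m, then the closure, from -1 (fully open) to 1 (shut). A call has 1 to 20 rows; each row is the pose to reach, as a shift and turn from the pose commanded when the call began, along the tool's axes at that moment; what a row does not reach only later rows make up. A row lasts 1/12 s, in which the tool goes at most 41.7 mm and 7.16 degrees, less where a joint would pass 70% of its speed; a pose out of reach is approached as far as the arm can. A call with a gripper value outside its range is refused whole. The fingers move at their own pace and stop on an object; "newtons" is the grip in N (left out, the last holds). Time passes only in rows, so rows that repeat a pose let the fingers close. It gives the time, the measured TCP pose, the force, the opening and the grip force at its end, in the units of the state.
- sensors.sense(): the state, without advancing time (a new reading comes with each control period).
- cams.grab_frame(name): name is "scene" or "side" or "wrist"; returns a dict with "pixels" (420x560x3 uint8, red, green, blue), "z_map" (420x560 float32, m along the optical axis (not along the pixel's ray), 0 where there is no reading), "fx", "fy", "cx", "cy" (pixels), "T" (4x4, takes a point from camera to world coordinates). Camera axes: x right, y down, z forward; pixel columns grow to the right and rows downward; lengths in m; the calibration is good to about 2 mm. A picture is of the moment at which its call begins.
- close_job(): hands the job in; it is judged then, once.
The state is a dict: "t": time; "q": joint angles; "joint_vel": joint speeds; "joint_torque": joint torques, N m; "position": TCP position; "tcp_rot": TCP orientation; "force": force on the tool from outside, world axes, zero at the start; "moment": the same for the moment, N m; "width": finger opening in m; "gripper_force": force on a finger pad.
Only numpy, scipy, OpenCV 4.12 (cv2) and the standard library are available. Lean on these libraries where they do the work, as an engineer would, in place of code of your own. Each camera call takes 0.05 s, during which the arm holds its last target. There are 200 camera calls.

TASK

On the turning-tool angle gauge, push the lever's upright black handle round with the outside of the fingers until the turntable's black pointer points at the middle of the orange dot on the scale (not the blue one), then take the hand away and leave it there. Only push it, gently: do not grip the handle, and do not disturb the loose things lying round the gauge.

Things in the scene. Friction and masses are not known exactly. Their poses are not given: they have to be found in the camera images.
- gauge_axis (a point): Turning axis of the angle gauge, at the top of its white scale, 20 mm above the bench; z up, x towards the gauge's column (the scale's zero line). The gauge is a fixed grey disc, 220 mm across. The column stands 135 mm from the axis along x, 233 mm high; its upright dial and measuring plate (56 mm across, 115 to 196 mm above the bench) stands 98 mm out on the same side.
- turntable (a joint): Angle of the steel turntable (140 mm across, top 38 mm above the bench; carries pointer, lever and a clamped tool up to 72 mm above the bench) about the gauge axis, rad, counter-clockwise from above; range -1.3 to 1.3. At 0 the pointer points along gauge_axis x, the lever the opposite way. Friction (0.3 N m, about 2 N at the handle) holds it where it is left: no spring, no detents.
- pointer_tip (a point): Tip of the flat black pointer on the turntable, 90 mm from the gauge axis, 24.5 mm above the bench; x points radially outwards along the pointer, y sideways (counter-clockwise), z up. It turns with the lever, exactly opposite the handle; it cannot itself be pushed.
- orange_dot: Orange round sticker, 12 mm across, flat on the white scale, its centre 98 to 101 mm from the gauge axis and 35 to 57 degrees to one side (either side) of the zero line: the setting to be made. Origin at its centre. It never moves.
- blue_dot: Blue round sticker, 12 mm across, like the orange one, on the other side of the zero line: another setting, not wanted here. Origin at its centre.
- handle: The lever's upright round black handle, 25 mm in diameter, 60 mm tall, free to spin about its own axis. Origin on that axis at its underside, 37 mm above the bench (top at 97 mm), 140 mm from the gauge axis, outside the disc, exactly opposite the pointer. The flat lever arm below it (16 mm wide, 29 to 37 mm above the bench) runs in to the turntable and ends 8 mm beyond the handle's axis.
- round_bar: Loose black steel bar end, 50 mm in diameter, 70 mm high, standing; origin at the centre of its underside. Bystander.
- turning_tool: Loose lathe turning tool lying on the bench, 20 x 20 mm shank, 125 mm long along its x; origin on the underside near its middle. Bystander.
- collar: Loose steel collar lying flat, 60 mm outside, 26 mm hole, 22 mm high; origin at the centre of its underside. Bystander.
- insert_case: Closed blue plastic insert case, 75 x 110 x 35 mm; origin at the centre of its underside. Bystander.

How it is judged:
On the way:
1. a push on the lever's handle brings the pointer to the orange dot (y of orange_dot in the frame of pointer_tip between -0.003 and 0.003 m and x of orange_dot in the frame of pointer_tip above 0 m and contact force between any of the fingers, the arm and handle above 0.2 N).
At the end, for the whole second after the job is handed in: The pointer's line passes within 3 mm of the centre of the orange dot, the turntable is at rest, and the bystanders lie within 10 mm of where they were (y of orange_dot in the frame of pointer_tip between -0.003 and 0.003 m and x of orange_dot in the frame of pointer_tip above 0 m and velocity of joint turntable between -0.02 and 0.02 rad/s and distance of each of round_bar, turning_tool, collar, insert_case from where it was at the start of the episode below 0.01 m); the robot touches nothing.
It fails at once if the round bar is shifted by more than 10 mm or lifted (distance of round_bar from where it was at the start of the episode above 0.01 m).
It fails at once if the loose turning tool is shifted by more than 10 mm or lifted (distance of turning_tool from where it was at the start of the episode above 0.01 m).
It fails at once if the steel collar is shifted by more than 10 mm or lifted (distance of collar from where it was at the start of the episode above 0.01 m).
It fails at once if the blue insert case is shifted by more than 10 mm or lifted (distance of insert_case from where it was at the start of the episode above 0.01 m).
It fails at once if the handle is gripped or shoved hard (more than 25 N on it) (contact force between any of the fingers, the arm and handle above 25 N).
It also fails if it takes over 51 s, if anything falls off the work surface, if the arm or the gripper's body presses on something with over 40 N, if the wrist force passes 120 N, or if a joint passes its speed limit or range.

## Working session

There is one attempt and no reset: what is moved stays moved. The work goes in short steps, Python scripts to look and compute and a tool call to move; the robot and the scene stay as the last step left them, time stands still between calls to the robot, and variables do not carry over. Pictures are saved under pics/ and viewed, at most 10 in all, crops included, and the job is handed in when it is done.

Besides the shell and the picture viewer there is one more tool, called after "Emit:" by a JSON object that holds its "fn" and its "kwargs". arm_command: Moves the arm, as the interface text tells. Its arguments: {"type":"object","properties":{"rows":{"type":"array","items":{"type":"array","items":{"type":"number"}}},"newtons":{"type":"number"}},"required":["rows"]}

```bash
mkdir -p pics; ls; python3 - <<'E'
from rig import sensors,cams
import cv2,numpy as np
s=sensors.sense();print(s['t'],s['position'],s['tcp_rot'],s['width'])
for n in ['scene','side']:
    f=cams.grab_frame(n);cv2.imwrite(f'pics/{n}0.png',f['pixels'][:,:,::-1]);np.savez(f'pics/{n}0.npz',**f)
    print(n,f['T'].round(3).tolist(),f['fx'])
E
```

```text
pics
0.0 [0.241557   0.52148505 0.20282234] [-6.76122315e-01 -3.06776470e+00  1.65626763e-03] 0.0853206011906482
scene [[0.095, 0.532, -0.841, 1.322], [0.995, -0.033, 0.092, -0.032], [0.021, -0.846, -0.533, 0.534], [0.0, 0.0, 0.0, 1.0]] 500.356632434312
side [[0.695, -0.487, 0.529, 0.012], [-0.719, -0.476, 0.507, -0.521], [0.005, -0.733, -0.681, 0.838], [0.0, 0.0, 0.0, 1.0]] 511.59011700904523
```

View pics/scene0.png

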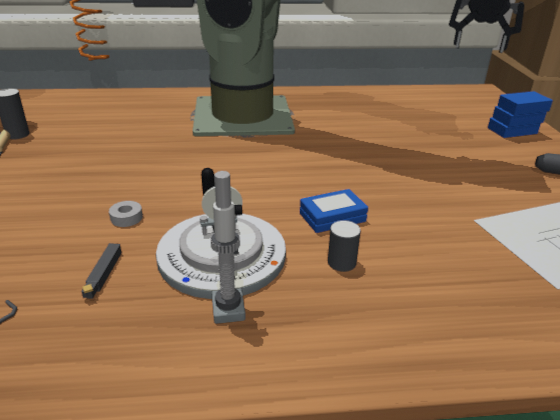

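View pics/side0.png

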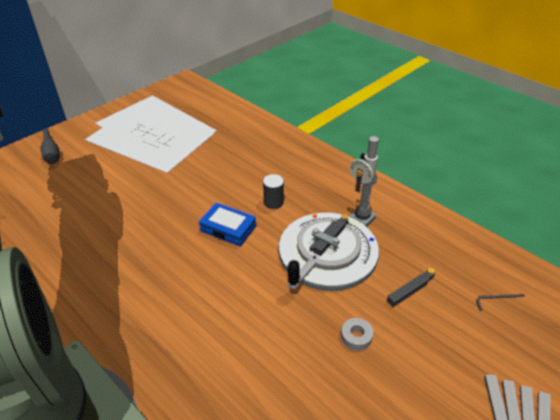

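The scene picture shows the gauge at about (222,250), with the column on the far side from the robot. The handle is on the robot side at (208,182), the orange dot at (274,263) on the +y side, and the blue dot at (186,280). In the side picture the orange dot is at (314,215) and the handle at (293,273). The collar, tool, case and bar are all clear of the handle.

```bash
cat > h.py <<'E'
import cv2,numpy as np
from scipy.optimize import least_squares
def rays(f,u,v,z):
    d=np.c_[(np.asarray(u)-f['cx'])/f['fx'],(np.asarray(v)-f['cy'])/f['fy'],np.ones(len(u))]@f['T'][:3,:3].T
    o=f['T'][:3,3]; return (o+d*((z-o[2])/d[:,2])[:,None])[:,:2]
def cloud(f):
    v,u=np.mgrid[:420,:560]; Z=f['z_map']
    return np.stack([(u-f['cx'])/f['fx']*Z,(v-f['cy'])/f['fy']*Z,Z],-1)@f['T'][:3,:3].T+f['T'][:3,3]
def hsv(f): return cv2.cvtColor(f['pixels'],cv2.COLOR_RGB2HSV).astype(int)
def blob(m,near=None):
    n,l,st,c=cv2.connectedComponentsWithStats(m.astype(np.uint8))
    k=1+np.argmax(st[1:,4]); return c[k],st[k,4]
E
python3 - <<'E'
from h import *
for n in ['scene','side']:
    f=dict(np.load(f'pics/{n}0.npz'));P=cloud(f);H=hsv(f);ok=f['z_map']>0
    reg=ok&(P[...,0]>.3)&(P[...,0]<.9)&(abs(P[...,1]+.05)<.35)
    z=P[...,2]
    # disc: top-surface points
    near=reg&(z>.014)&(z<.026)&(H[...,1]<60)&(H[...,2]>120)
    c,a=blob(near); 
    cn,_=cv2.findContours(near.astype(np.uint8),0,1); cn=max(cn,key=len)[:,0]
    h=cv2.convexHull(cn.astype(np.int32))[:,0]
    xy=rays(f,h[:,0],h[:,1],.02)
    r=least_squares(lambda p:np.hypot(*(xy-p[:2]).T)-p[2],[*xy.mean(0),.11],loss='soft_l1',f_scale=.002)
    A=r.x[:2];print(n,'axis',r.x.round(4),len(h))
    near2=reg&(np.hypot(P[...,0]-A[0],P[...,1]-A[1])<.125)&(z<.03)
    for nm,m in [('orange',(H[...,0]<18)&(H[...,1]>150)),('blue',(H[...,0]>105)&(H[...,0]<130)&(H[...,1]>150))]:
        m=m&near2&(np.hypot(P[...,0]-A[0],P[...,1]-A[1])<.107)
        c,a=blob(m);p=rays(f,[c[0]],[c[1]],.02)[0];print(nm,c.round(1),a,p.round(4),np.hypot(*(p-A)).round(4),np.degrees(np.arctan2(*(p-A)[::-1])).round(2))
    blk=reg&(H[...,2]<60)&(z>.045)&(z<.105)&(P[...,0]<A[0]-.08)&(np.hypot(P[...,0]-A[0],P[...,1]-A[1])<.17)
    q=P[blk];print('handle',len(q),q.min(0).round(4),q.max(0).round(4),q.mean(0).round(4))
    col=reg&(z>.05)&(z<.24)&(np.hypot(P[...,0]-A[0],P[...,1]-A[1])>.11)&(P[...,0]>A[0]);print('col',P[col].mean(0).round(3))
    for nm,m in [('case/bar',(P[...,1]>A[1]+.07)),('collar/tool',(P[...,1]<A[1]-.1))]:
        m=m&reg&(z>.01)&(z<.09)&(np.hypot(P[...,0]-A[0],P[...,1]-A[1])>.117)
        k,l,st,_=cv2.connectedComponentsWithStats(m.astype(np.uint8))
        for i in range(1,k):
            if st[i,4]>60:print(nm,P[l==i].min(0).round(3),P[l==i].max(0).round(3))
E
```

```text
scene axis [ 0.6501 -0.0166  0.148 ] 22
orange [273.6 262.4] 19 [0.6813 0.0303] 0.0563 56.3Traceback (most recent call last):
  File "<stdin>", line 17, in <module>
  File "h.py", line 12, in blob
    k=1+np.argmax(st[1:,4]); return c[k],st[k,4]
        ~~~~~~~~~^^^^^^^^^^
    return _wrapfunc(a, 'argmax', axis=axis, out=out, **kwds)
    return bound(*args, **kwds)
ValueError: attempt to get argmax of an empty sequence
```

```bash
cat > m.py <<'E'
from h import *
def measure(f,n,g):
    P=cloud(f);H=hsv(f);ok=f['z_map']>0;z=P[...,2]
    A=rays(f,[g[0]],[g[1]],.02)[0]
    reg=ok&(P[...,0]>.3)&(P[...,0]<.9)&(abs(P[...,1]+.05)<.35)
    for it in range(3):
        R=np.hypot(P[...,0]-A[0],P[...,1]-A[1])
        m=reg&(z>.013)&(z<.028)&(R<.118)&(R>.07)
        u=np.where(m)
        h=cv2.convexHull(np.c_[u[1],u[0]].astype(np.int32))[:,0]
        xy=rays(f,h[:,0],h[:,1],.02)
        A=least_squares(lambda p:np.hypot(*(xy-p[:2]).T)-p[2],[*xy.mean(0),.11],loss='soft_l1',f_scale=.001).x
        r=A[2];A=A[:2]
    print(n,'axis',A.round(4),r.round(4),len(h))
    R=np.hypot(P[...,0]-A[0],P[...,1]-A[1])
    for nm,m in [('orange',(H[...,0]<15)&(H[...,1]>140)&(H[...,2]>120)),('blue',(H[...,0]>105)&(H[...,0]<130)&(H[...,1]>150))]:
        m=m&(R<.108)&(R>.085)
        if m.sum()==0: print('no',nm);continue
        c,a=blob(m);p=rays(f,[c[0]],[c[1]],.02)[0];print(nm,c.round(1),a,p.round(4),np.hypot(*(p-A)).round(4),np.degrees(np.arctan2(*(p-A)[::-1])).round(2))
    blk=reg&(H[...,2]<60)&(z>.045)&(z<.105)&(P[...,0]<A[0]-.05)&(R<.17)&(R>.11)
    q=P[blk];print('handle',len(q),q.min(0).round(4),q.max(0).round(4),q.mean(0).round(4))
    # top of handle, projected on z=.097
    q=P[blk&(z>.094)]
    if len(q): print('top',len(q),q.mean(0).round(4),np.degrees(np.arctan2(*(A-q.mean(0)[:2])[::-1])).round(2))
    return A,P,H,R,reg
E
python3 - <<'E'
from m import *
for n,g in [('scene',(221,248)),('side',(329,247))]:
    f=dict(np.load(f'pics/{n}0.npz'));A,P,H,R,reg=measure(f,n,g);z=P[...,2]
    print('col',P[reg&(z>.16)&(z<.2)&(R>.11)&(P[...,0]>A[0])].mean(0).round(3))
    m=reg&(z>.012)&(z<.09)&(R>.118)&~((P[...,0]<A[0])&(abs(P[...,1]-A[1])<.06))
    k,l,st,_=cv2.connectedComponentsWithStats(m.astype(np.uint8))
    for i in range(1,k):
        if st[i,4]>60:print('obj',P[l==i].min(0).round(3),P[l==i].max(0).round(3))
E
```

```text
scene axis [ 0.6371 -0.0554] 0.1111 37
orange [273.6 262.4] 19 [0.6813 0.0303] 0.0964 62.68
blue [185.6 279.2] 21 [ 0.7135 -0.11  ] 0.0939 -35.55
handle 239 [ 0.4921 -0.0893  0.0506] [ 0.5101 -0.0678  0.0995] [ 0.5041 -0.079   0.081 ]
top 47 [ 0.4999 -0.0788  0.0964] 9.68
col [ 0.777 -0.043  0.18 ]
obj [0.477 0.094 0.012] [0.693 0.219 0.074]
obj [ 0.474 -0.266  0.012] [ 0.538 -0.207  0.026]
obj [ 0.609 -0.265  0.012] [ 0.736 -0.228  0.027]
obj [ 0.753 -0.068  0.012] [ 0.796 -0.022  0.09 ]
side axis [ 0.6318 -0.0587] 0.1105 35
orange [338.3 288. ] 82 [ 0.5597 -0.1472] 0.1142 -129.15
blue [371.2 239.2] 6 [ 0.7168 -0.1115] 0.1001 -31.87
handle 228 [ 0.4831 -0.0937  0.0453] [ 0.5003 -0.073   0.099 ] [ 0.4898 -0.086   0.0775]
top 48 [ 0.4931 -0.0826  0.0963] 9.79
col [ 0.762 -0.049  0.183]
obj [0.64  0.119 0.012] [0.692 0.169 0.075]
obj [ 0.749 -0.073  0.012] [ 0.795 -0.024  0.09 ]
obj [0.476 0.091 0.012] [0.579 0.219 0.04 ]
obj [ 0.61  -0.266  0.012] [ 0.735 -0.229  0.027]
obj [ 0.473 -0.267  0.012] [ 0.535 -0.208  0.028]
```

```bash
cat > go.py <<'E'
import numpy as np
from scipy.spatial.transform import Rotation as Rn
from rig import sensors
def row(p,a):  # world target, tool-x yaw deg, pointing down
    s=sensors.sense();R0=Rn.from_rotvec(s['tcp_rot']);a=np.radians(a)
    X=np.array([np.cos(a),np.sin(a),0]);Z=np.array([0,0,-1.]);R=Rn.from_matrix(np.c_[X,np.cross(Z,X),Z])
    print('turn',(R0.inv()*R).as_rotvec(degrees=True).round(1),'shift',R0.inv().apply(np.array(p)-s['position']).round(4))
E
python3 - <<'E'
from m import *
from go import row
f=dict(np.load('pics/side0.npz'));P=cloud(f);H=hsv(f);A=np.array([.6345,-.057])
m=(H[...,0]<15)&(H[...,1]>140)&(H[...,2]>120);m[:205]=0;m[225:]=0;m[:,:305]=0;m[:,322:]=0
u=np.where(m);print(len(u[0]));p=rays(f,[u[1].mean()],[u[0].mean()],.02)[0];print(u[1].mean(),u[0].mean(),p,np.hypot(*(p-A)),np.degrees(np.arctan2(*(p-A)[::-1])))
print(H[212:219,310:319,0]);
row([.487,-.027,.2],100)
E
```

```text
141
312.58156028368796 208.88652482269504 [0.70000716 0.04786932] 0.1236477354878859 58.008830511026375
[[13 14 13 13 13 13 12 12 10]
 [12 12 12 12 12 12 12 12 13]
 [10 11 11 11 11 11 10 10 60]
 [13 12 10  9 11 10  8  7 15]
 [75 13  8  9 10 10  7  9 11]
 [90 30 10  8  7  7  8 11 15]
 [75 60 18  9  6  6  8 13 60]]
turn [-0.1  0.  55.1] shift [-0.4533 -0.3946  0.0033]
```

Emit:
{"fn": "arm_command", "kwargs": {"rows": [[0, 0, 55, -0.453, -0.395, 0, 1], [0, 0, 55, -0.453, -0.395, 0, 1], [0, 0, 55, -0.453, -0.395, 0, 1], [0, 0, 55, -0.453, -0.395, 0, 1], [0, 0, 55, -0.453, -0.395, 0, 1], [0, 0, 55, -0.453, -0.395, 0, 1], [0, 0, 55, -0.453, -0.395, 0, 1], [0, 0, 55, -0.453, -0.395, 0, 1], [0, 0, 55, -0.453, -0.395, 0, 1], [0, 0, 55, -0.453, -0.395, 0, 1], [0, 0, 55, -0.453, -0.395, 0, 1], [0, 0, 55, -0.453, -0.395, 0, 1], [0, 0, 55, -0.453, -0.395, 0, 1], [0, 0, 55, -0.453, -0.395, 0, 1], [0, 0, 55, -0.453, -0.395, 0, 1], [0, 0, 55, -0.453, -0.395, 0, 1], [0, 0, 55, -0.453, -0.395, 0, 1], [0, 0, 55, -0.453, -0.395, 0, 1], [0, 0, 55, -0.453, -0.395, 0, 1], [0, 0, 55, -0.453, -0.395, 0, 1]]}}

```text
t: 1.77
position: [0.4865, -0.0261, 0.2034]
tcp_rot: [-2.014, -2.411, -0.0]
force: [-0.0, -0.1, -0.2]
width: 0.0001
gripper_force: 0.0
```

```bash
python3 - <<'E'
from rig import sensors,cams
import cv2,numpy as np
f=cams.grab_frame('wrist');cv2.imwrite('pics/w1.png',f['pixels'][:,:,::-1]);np.savez('pics/w1.npz',**f);print(f['T'].round(3).tolist(),f['fx'])
E
```

```text
[[0.984, 0.169, 0.056, 0.471], [0.178, -0.934, -0.311, 0.054], [-0.0, 0.316, -0.949, 0.374], [0.0, 0.0, 0.0, 1.0]] 341.8244891809594
```

View pics/w1.png

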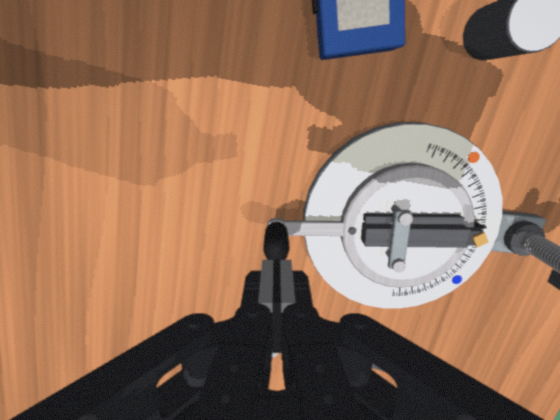

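The wrist picture shows the whole gauge: the disc is centred near (403,216), with the orange dot at (474,157) and the blue dot at (457,280). The handle is at (276,235), and the fingertips are just beside and above it.

```bash
cat > w.py <<'E'
from h import *
def wm(f):
    P=cloud(f);H=hsv(f);A=np.array([.6345,-.057]);ok=f['z_map']>0
    for it in range(4):
        R=np.hypot(P[...,0]-A[0],P[...,1]-A[1])
        m=ok&(P[...,2]>.012)&(P[...,2]<.028)&(R<.116)&(R>.075)
        u=np.where(m);h=cv2.convexHull(np.c_[u[1],u[0]].astype(np.int32))[:,0]
        # the hull of pixel centres is half a pixel inside
        xy=rays(f,h[:,0],h[:,1],.02)
        r=least_squares(lambda p:np.hypot(*(xy-p[:2]).T)-p[2],[*A,.11],loss='soft_l1',f_scale=.0007).x;A=r[:2]
    print('axis',r.round(4),len(h))
    for nm,m in [('orange',(H[...,0]<13)&(H[...,1]>180)&(H[...,2]>120)),('blue',(H[...,0]>105)&(H[...,0]<130)&(H[...,1]>150))]:
        m=m&(R<.112)&(R>.085)
        if m.sum()==0: print('no',nm);continue
        c,a=blob(m);p=rays(f,[c[0]],[c[1]],.02)[0];print(nm,c.round(1),a,p.round(4),np.hypot(*(p-A)).round(4),np.degrees(np.arctan2(*(p-A)[::-1])).round(2))
    # lever arm centreline, z=.037, between turntable and handle
    m=ok&(P[...,2]>.030)&(P[...,2]<.043)&(R>.076)&(R<.122)&(H[...,1]<70)&(P[...,0]<A[0]+.02)
    u=np.where(m)
    if len(u[0])>20:
        q=rays(f,u[1],u[0],.037);c=q.mean(0);print('lever',len(q),'pointer angle',np.degrees(np.arctan2(*(A-c)[::-1])).round(2))
    return A
E
python3 - <<'E'
from w import *
from go import row
wm(dict(np.load('pics/w1.npz')))
row([.487,-.027,.06],100)
E
```

```text
axis [ 0.6318 -0.0542  0.1089] 52
orange [473.1 156.8] 53 [0.6833 0.0302] 0.0989 58.6
blue [456.4 279.1] 49 [ 0.7153 -0.11  ] 0.1004 -33.69
lever 652 pointer angle 9.57
turn [ 0.  -0.   0.2] shift [-0.0007  0.0003  0.1434]
```

Emit:
{"fn": "arm_command", "kwargs": {"rows": [[0, 0, 0, 0, 0, 0.03, 1], [0, 0, 0, 0, 0, 0.06, 1], [0, 0, 0, 0, 0, 0.09, 1], [0, 0, 0, 0, 0, 0.12, 1], [0, 0, 0, 0, 0, 0.14, 1], [0, 0, 0, 0, 0, 0.143, 1], [0, 0, 0, 0, 0, 0.143, 1]]}}

```text
t: 2.4
position: [0.4862, -0.0268, 0.0599]
tcp_rot: [-2.015, -2.409, 0.002]
force: [-0.1, -0.4, 0.4]
width: 0.0001
gripper_force: 0.0
```

```bash
cat > arc.py <<'E'
import sys,numpy as np
from scipy.spatial.transform import Rotation as Rn
from rig import sensors
# rigid turn of the tool about the gauge axis, from the present pose, by given degrees (ccw)
A=np.array([.6318,-.0542]);s=sensors.sense();R0=Rn.from_rotvec(s['tcp_rot']);p=s['position']
print(s['force'].round(1),p.round(4))
for d in map(float,sys.argv[1:]):
    R=Rn.from_euler('z',d,degrees=True);r=np.r_[p[:2]-A,0]
    print([0,0,-d,*R0.inv().apply(R.apply(r)-r).round(4),1])
q=p[:2]-A;print('radius',np.hypot(*q).round(4),'angle',np.degrees(np.arctan2(*q[::-1])).round(2),'tool x yaw',np.degrees(np.arctan2(*R0.as_matrix()[1::-1,0])).round(2))
E
python3 arc.py 3 6 9 12 15 18 21 24 27 30 33 36
```

```text
[-0.1 -0.4  0.4] [ 0.4862 -0.0268  0.0599]
[0, 0, -3.0, np.float64(-0.0073), np.float64(-0.0026), np.float64(0.0), 1]
[0, 0, -6.0, np.float64(-0.0148), np.float64(-0.0047), np.float64(0.0), 1]
[0, 0, -9.0, np.float64(-0.0223), np.float64(-0.0065), np.float64(0.0), 1]
[0, 0, -12.0, np.float64(-0.0299), np.float64(-0.0079), np.float64(0.0), 1]
[0, 0, -15.0, np.float64(-0.0376), np.float64(-0.0089), np.float64(0.0), 1]
[0, 0, -18.0, np.float64(-0.0454), np.float64(-0.0095), np.float64(0.0), 1]
[0, 0, -21.0, np.float64(-0.0531), np.float64(-0.0097), np.float64(0.0), 1]
[0, 0, -24.0, np.float64(-0.0609), np.float64(-0.0094), np.float64(0.0), 1]
[0, 0, -27.0, np.float64(-0.0686), np.float64(-0.0088), np.float64(0.0), 1]
[0, 0, -30.0, np.float64(-0.0763), np.float64(-0.0078), np.float64(-0.0), 1]
[0, 0, -33.0, np.float64(-0.0839), np.float64(-0.0063), np.float64(-0.0), 1]
[0, 0, -36.0, np.float64(-0.0914), np.float64(-0.0045), np.float64(-0.0), 1]
radius 0.1481 angle 169.36 tool x yaw 100.17
```

Emit:
{"fn": "arm_command", "kwargs": {"rows": [[0, 0, 0, -0.004, 0, 0, 1], [0, 0, 0, -0.008, 0, 0, 1], [0, 0, 0, -0.012, 0, 0, 1], [0, 0, 0, -0.015, 0, 0, 1], [0, 0, 0, -0.018, 0, 0, 1], [0, 0, 0, -0.02, 0, 0, 1], [0, 0, 0, -0.022, 0, 0, 1], [0, 0, 0, -0.024, 0, 0, 1], [0, 0, 0, -0.025, 0, 0, 1], [0, 0, 0, -0.025, 0, 0, 1]]}}

```text
t: 3.23
position: [0.4911, -0.0519, 0.0603]
tcp_rot: [2.017, 2.409, -0.0]
force: [0.3, -0.5, 0.2]
width: -0.0001
gripper_force: 0.0
```

```bash
python3 arc.py 1 2 3 4.5 6 7.5 9 10.5 12 14 16 18 20 22 24 26 28 30
```

```text
[ 0.3 -0.5  0.2] [ 0.4911 -0.0519  0.0603]
[0, 0, -1.0, np.float64(-0.0024), np.float64(-0.0004), np.float64(0.0), 1]
[0, 0, -2.0, np.float64(-0.0048), np.float64(-0.0009), np.float64(0.0), 1]
[0, 0, -3.0, np.float64(-0.0073), np.float64(-0.0012), np.float64(0.0), 1]
[0, 0, -4.5, np.float64(-0.0109), np.float64(-0.0017), np.float64(0.0), 1]
[0, 0, -6.0, np.float64(-0.0146), np.float64(-0.0021), np.float64(0.0), 1]
[0, 0, -7.5, np.float64(-0.0183), np.float64(-0.0023), np.float64(0.0), 1]
[0, 0, -9.0, np.float64(-0.0219), np.float64(-0.0025), np.float64(0.0), 1]
[0, 0, -10.5, np.float64(-0.0256), np.float64(-0.0026), np.float64(0.0), 1]
[0, 0, -12.0, np.float64(-0.0293), np.float64(-0.0026), np.float64(0.0), 1]
[0, 0, -14.0, np.float64(-0.0342), np.float64(-0.0024), np.float64(0.0), 1]
[0, 0, -16.0, np.float64(-0.0391), np.float64(-0.0021), np.float64(0.0), 1]
[0, 0, -18.0, np.float64(-0.044), np.float64(-0.0016), np.float64(0.0), 1]
[0, 0, -20.0, np.float64(-0.0489), np.float64(-0.0009), np.float64(0.0), 1]
[0, 0, -22.0, np.float64(-0.0537), np.float64(-0.0), np.float64(0.0), 1]
[0, 0, -24.0, np.float64(-0.0585), np.float64(0.001), np.float64(0.0), 1]
[0, 0, -26.0, np.float64(-0.0633), np.float64(0.0022), np.float64(0.0), 1]
[0, 0, -28.0, np.float64(-0.068), np.float64(0.0035), np.float64(0.0), 1]
[0, 0, -30.0, np.float64(-0.0727), np.float64(0.005), np.float64(0.0), 1]
radius 0.1408 angle 179.08 tool x yaw 100.13
```

Emit:
{"fn": "arm_command", "kwargs": {"rows": [[0, 0, -1, -0.0024, -0.0004, 0, 1], [0, 0, -2, -0.0048, -0.0009, 0, 1], [0, 0, -3, -0.0073, -0.0012, 0, 1], [0, 0, -4.5, -0.0109, -0.0017, 0, 1], [0, 0, -6, -0.0146, -0.0021, 0, 1], [0, 0, -7.5, -0.0183, -0.0023, 0, 1], [0, 0, -9, -0.0219, -0.0025, 0, 1], [0, 0, -10.5, -0.0256, -0.0026, 0, 1], [0, 0, -12, -0.0293, -0.0026, 0, 1], [0, 0, -14, -0.0342, -0.0024, 0, 1], [0, 0, -16, -0.0391, -0.0021, 0, 1], [0, 0, -18, -0.044, -0.0016, 0, 1], [0, 0, -20, -0.0489, -0.0009, 0, 1], [0, 0, -22, -0.0537, 0, 0, 1], [0, 0, -24, -0.0585, 0.001, 0, 1], [0, 0, -26, -0.0633, 0.0022, 0, 1], [0, 0, -28, -0.068, 0.0035, 0, 1], [0, 0, -30, -0.0727, 0.005, 0, 1], [0, 0, -30, -0.0727, 0.005, 0, 1]]}}

```text
t: 4.82
position: [0.509, -0.1237, 0.0603]
tcp_rot: [1.321, 2.85, -0.001]
force: [0.0, -0.7, 0.2]
width: -0.0001
gripper_force: 0.0
```

```bash
python3 - <<'E'
from w import *
from rig import cams
f=cams.grab_frame('wrist');cv2.imwrite('pics/w2.png',f['pixels'][:,:,::-1]);np.savez('pics/w2.npz',**f);wm(f)
E
python3 arc.py 1 2 3 4 5 6 7 8 9 10 11 12 13 14 15 16
```

```text
axis [ 0.631  -0.0553  0.1091] 42
no orange
blue [491.5 373.9] 118 [ 0.7155 -0.1104] 0.1009 -33.07
lever 1789 pointer angle 37.01
[ 0.   0.2 -0.1] [ 0.5089 -0.1231  0.0603]
[0, 0, -1.0, np.float64(-0.0024), np.float64(-0.0004), np.float64(0.0), 1]
[0, 0, -2.0, np.float64(-0.0048), np.float64(-0.0008), np.float64(0.0), 1]
[0, 0, -3.0, np.float64(-0.0073), np.float64(-0.0012), np.float64(0.0), 1]
[0, 0, -4.0, np.float64(-0.0097), np.float64(-0.0015), np.float64(0.0), 1]
[0, 0, -5.0, np.float64(-0.0122), np.float64(-0.0018), np.float64(0.0), 1]
[0, 0, -6.0, np.float64(-0.0146), np.float64(-0.002), np.float64(0.0), 1]
[0, 0, -7.0, np.float64(-0.0171), np.float64(-0.0022), np.float64(0.0), 1]
[0, 0, -8.0, np.float64(-0.0195), np.float64(-0.0023), np.float64(0.0), 1]
[0, 0, -9.0, np.float64(-0.022), np.float64(-0.0024), np.float64(0.0), 1]
[0, 0, -10.0, np.float64(-0.0244), np.float64(-0.0025), np.float64(0.0), 1]
[0, 0, -11.0, np.float64(-0.0269), np.float64(-0.0025), np.float64(0.0), 1]
[0, 0, -12.0, np.float64(-0.0294), np.float64(-0.0025), np.float64(0.0), 1]
[0, 0, -13.0, np.float64(-0.0318), np.float64(-0.0024), np.float64(0.0), 1]
[0, 0, -14.0, np.float64(-0.0343), np.float64(-0.0023), np.float64(0.0), 1]
[0, 0, -15.0, np.float64(-0.0367), np.float64(-0.0021), np.float64(0.0), 1]
[0, 0, -16.0, np.float64(-0.0392), np.float64(-0.0019), np.float64(0.0), 1]
radius 0.1409 angle -150.73 tool x yaw 130.12
```

View pics/w2.png

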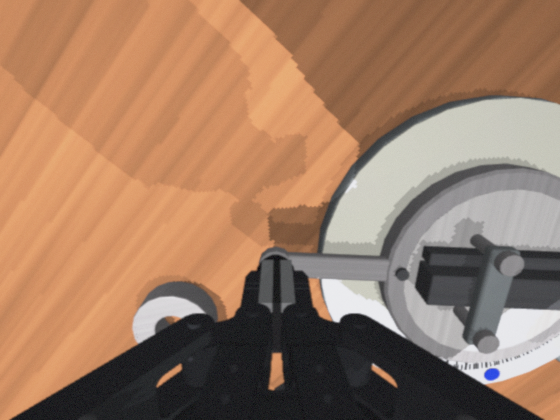

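The wrist picture shows the fingers at (275,285) against the handle. The lever runs from (275,262) to (400,268), and the collar lies clear at (170,320). The pointer is at about 37°, so about 21° is left. I'll push 16° and measure again.

Emit:
{"fn": "arm_command", "kwargs": {"rows": [[0, 0, -1, -0.0024, -0.0004, 0, 1], [0, 0, -2, -0.0048, -0.0008, 0, 1], [0, 0, -3, -0.0073, -0.0012, 0, 1], [0, 0, -4, -0.0097, -0.0015, 0, 1], [0, 0, -5, -0.0122, -0.0018, 0, 1], [0, 0, -6, -0.0146, -0.002, 0, 1], [0, 0, -7, -0.0171, -0.0022, 0, 1], [0, 0, -8, -0.0195, -0.0023, 0, 1], [0, 0, -9, -0.022, -0.0024, 0, 1], [0, 0, -10, -0.0244, -0.0025, 0, 1], [0, 0, -11, -0.0269, -0.0025, 0, 1], [0, 0, -12, -0.0294, -0.0025, 0, 1], [0, 0, -13, -0.0318, -0.0024, 0, 1], [0, 0, -14, -0.0343, -0.0023, 0, 1], [0, 0, -15, -0.0367, -0.0021, 0, 1], [0, 0, -16, -0.0392, -0.0019, 0, 1], [0, 0, -16, -0.0392, -0.0019, 0, 1]]}}

```text
t: 6.28
position: [0.533, -0.1541, 0.0603]
tcp_rot: [0.913, 3.006, -0.0]
force: [-1.0, 0.2, -0.0]
width: 0.0001
gripper_force: 0.3
```

```bash
python3 - <<'E'
from w import *
from rig import cams
f=cams.grab_frame('wrist');wm(f)
ims=[]
for n,(u,v) in [('scene',(221,250)),('side',(329,240))]:
    g=cams.grab_frame(n);np.savez(f'pics/{n}3.npz',**g)
    ims.append(cv2.resize(g['pixels'][v-60:v+50,u-75:u+75,::-1],None,fx=2.66*2,fy=2.66*2,interpolation=cv2.INTER_CUBIC))
for n,i in zip('ab',ims): cv2.imwrite(f'pics/z3{n}.png',i)
E
python3 arc.py 0.5 1 1.5 2 2.5 3 3.5 4 4.5 5 5.5 6
```

```text
axis [ 0.6312 -0.0563  0.1093] 43
no orange
no blue
lever 1757 pointer angle 52.47
[-0.9 -0.6 -0.6] [ 0.5328 -0.1537  0.0604]
[0, 0, -0.5, np.float64(-0.0012), np.float64(-0.0002), np.float64(0.0), 1]
[0, 0, -1.0, np.float64(-0.0024), np.float64(-0.0004), np.float64(0.0), 1]
[0, 0, -1.5, np.float64(-0.0036), np.float64(-0.0007), np.float64(0.0), 1]
[0, 0, -2.0, np.float64(-0.0048), np.float64(-0.0008), np.float64(0.0), 1]
[0, 0, -2.5, np.float64(-0.006), np.float64(-0.001), np.float64(0.0), 1]
[0, 0, -3.0, np.float64(-0.0072), np.float64(-0.0012), np.float64(0.0), 1]
[0, 0, -3.5, np.float64(-0.0085), np.float64(-0.0014), np.float64(0.0), 1]
[0, 0, -4.0, np.float64(-0.0097), np.float64(-0.0015), np.float64(0.0), 1]
[0, 0, -4.5, np.float64(-0.0109), np.float64(-0.0017), np.float64(0.0), 1]
[0, 0, -5.0, np.float64(-0.0121), np.float64(-0.0018), np.float64(0.0), 1]
[0, 0, -5.5, np.float64(-0.0133), np.float64(-0.0019), np.float64(0.0), 1]
[0, 0, -6.0, np.float64(-0.0145), np.float64(-0.002), np.float64(0.0), 1]
radius 0.1403 angle -134.85 tool x yaw 146.13
```

View pics/z3a.png

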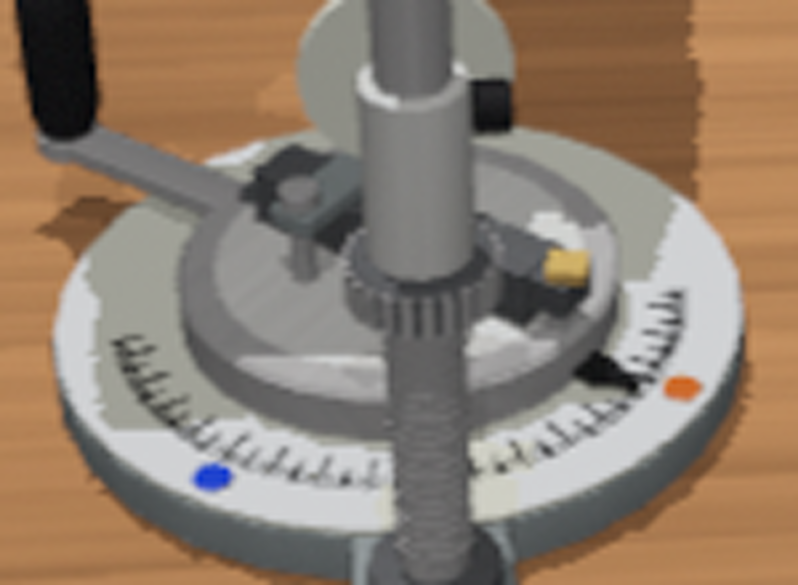

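The crop of the scene view shows the black pointer tip at about (636,381) and the orange dot at (683,388). The tip is still a few degrees short, on the zero-line side.

```bash
cat > pt.py <<'E'
from h import *
def pt(f,A=np.array([.6315,-.0551])):
    H=hsv(f);P=cloud(f)
    v,u=np.mgrid[:420,:560]
    q=rays(f,u.ravel(),v.ravel(),.0245).reshape(420,560,2)-A
    R=np.hypot(q[...,0],q[...,1]);T=np.degrees(np.arctan2(q[...,1],q[...,0]))
    m=(H[...,2]<75)&(R>.072)&(R<.092)&(T>40)&(T<75)
    w=np.where(m,90.-H[...,2],0)
    print('pointer px',m.sum(),'R',R[m].min().round(4),R[m].max().round(4))
    for a,b in [(.074,.08),(.08,.086),(.084,.092)]:
        s=m&(R>a)&(R<b)
        if s.sum(): print('  angle',a,s.sum(),np.average(T[s],weights=w[s]).round(2))
    q=rays(f,u.ravel(),v.ravel(),.02).reshape(420,560,2)-A
    R=np.hypot(q[...,0],q[...,1]);T=np.degrees(np.arctan2(q[...,1],q[...,0]))
    s=(H[...,0]<13)&(H[...,1]>120)&(H[...,2]>120)&(R>.09)&(R<.108)&(T>45)&(T<72)
    if s.sum(): print('  dot',s.sum(),R[s].mean().round(4),T[s].mean().round(2))
E
python3 - <<'E'
from pt import *
for n in ['scene','side']: print(n);pt(dict(np.load(f'pics/{n}3.npz')))
print('w1');pt(dict(np.load('pics/w1.npz')))
E
```

```text
scene
pointer px 48 R 0.0722 0.0903
  angle 0.074 19 52.71
  angle 0.08 13 52.84
  angle 0.084 11 53.48
  dot 22 0.0992 59.82
side
pointer px 44 R 0.0721 0.0919
  angle 0.074 14 45.54
  angle 0.08 14 45.34
  angle 0.084 20 44.95
  dot 6 0.0998 57.75
w1Traceback (most recent call last):
  File "<stdin>", line 3, in <module>
  File "pt.py", line 9, in pt
    print('pointer px',m.sum(),'R',R[m].min().round(4),R[m].max().round(4))
                                   ~~~~~~~~^^
    return umr_minimum(a, axis, None, out, keepdims, initial, where)
ValueError: zero-size array to reduction operation minimum which has no identity
```

View pics/z3b.png

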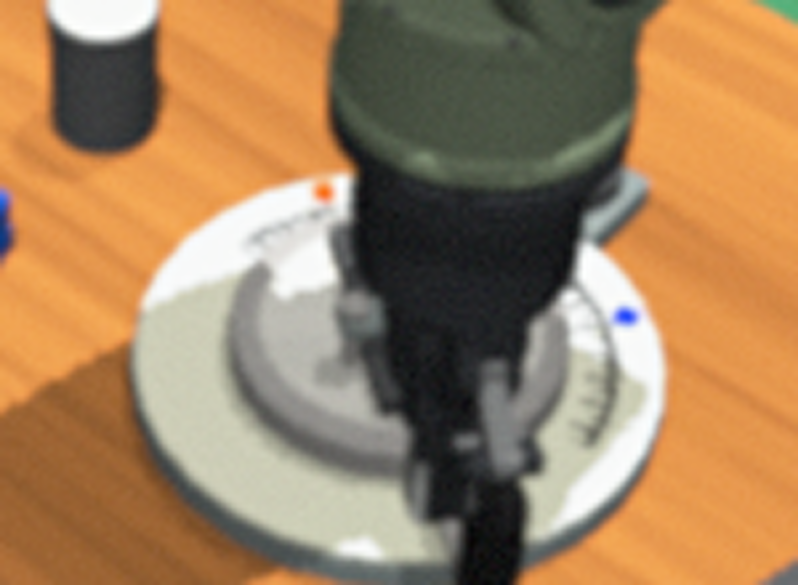

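In the side crop the arm hides the pointer; the orange dot is at (323,191). The scene view gives about 6.9° to go (pointer 52.9°, dot 59.8°) and the wrist about 6°, so I'll push 5.5° and look again.

Emit:
{"fn": "arm_command", "kwargs": {"rows": [[0, 0, -0.5, -0.0012, -0.0002, 0, 1], [0, 0, -1, -0.0024, -0.0004, 0, 1], [0, 0, -1.5, -0.0036, -0.0007, 0, 1], [0, 0, -2, -0.0048, -0.0008, 0, 1], [0, 0, -2.5, -0.006, -0.001, 0, 1], [0, 0, -3, -0.0072, -0.0012, 0, 1], [0, 0, -3.5, -0.0085, -0.0014, 0, 1], [0, 0, -4, -0.0097, -0.0015, 0, 1], [0, 0, -4.5, -0.0109, -0.0017, 0, 1], [0, 0, -5, -0.0121, -0.0018, 0, 1], [0, 0, -5.5, -0.0133, -0.0019, 0, 1], [0, 0, -5.5, -0.0133, -0.0019, 0, 1]]}}

```text
t: 7.43
position: [0.5428, -0.1628, 0.0603]
tcp_rot: [0.768, 3.046, -0.0]
force: [-1.1, 0.6, 0.1]
width: -0.0
gripper_force: 0.7
```

```bash
python3 - <<'E'
from w import *
from pt import pt
from rig import cams
wm(cams.grab_frame('wrist'))
g=cams.grab_frame('scene');np.savez('pics/scene4.npz',**g);pt(g)
cv2.imwrite('pics/z4.png',cv2.resize(g['pixels'][245:280,240:290,::-1],None,fx=14,fy=14,interpolation=cv2.INTER_CUBIC))
E
python3 arc.py 0.5 1 1.5 2
```

```text
axis [ 0.6342 -0.0541  0.1127] 36
no orange
no blue
lever 1803 pointer angle 57.17
pointer px 46 R 0.0722 0.0917
  angle 0.074 18 58.52
  angle 0.08 11 58.22
  angle 0.084 13 58.48
  dot 22 0.0992 59.82
[-0.4  0.6  0.5] [ 0.5427 -0.1627  0.0603]
[0, 0, -0.5, np.float64(-0.0012), np.float64(-0.0002), np.float64(0.0), 1]
[0, 0, -1.0, np.float64(-0.0024), np.float64(-0.0004), np.float64(0.0), 1]
[0, 0, -1.5, np.float64(-0.0036), np.float64(-0.0007), np.float64(0.0), 1]
[0, 0, -2.0, np.float64(-0.0048), np.float64(-0.0009), np.float64(0.0), 1]
radius 0.1403 angle -129.39 tool x yaw 151.64
```

View pics/z4.png

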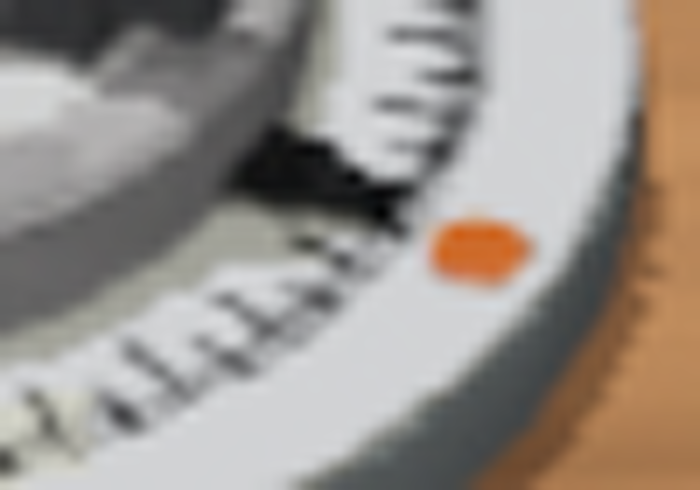

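The zoom shows the pointer running from (280,165) to its tip at (400,205), just short of the dot at (480,250). Corrected for height, it is within about 1.4°, so I'll push 1° more, then back off, rise and check from the wrist camera.

Emit:
{"fn": "arm_command", "kwargs": {"rows": [[0, 0, -0.5, -0.0012, -0.0002, 0, 1], [0, 0, -1, -0.0024, -0.0004, 0, 1], [0, 0, -1, -0.0024, -0.0004, 0, 1], [0, 0, -1, -0.0024, -0.0004, 0, 1], [0, 0, -1, 0.002, -0.0004, 0, 1], [0, 0, -1, 0.01, -0.0004, 0, 1], [0, 0, -1, 0.02, -0.0004, 0, 1], [0, 0, -1, 0.03, -0.0004, 0, 1], [0, 0, -1, 0.03, -0.0004, -0.03, 1], [0, 0, -1, 0.03, -0.0004, -0.06, 1], [0, 0, -1, 0.03, -0.0004, -0.09, 1], [0, 0, -1, 0.03, -0.0004, -0.12, 1], [0, 0, -1, 0.03, -0.0004, -0.14, 1], [0, 0, -1, 0.03, -0.0004, -0.14, 1]]}}

```text
t: 8.7
position: [0.5173, -0.1489, 0.204]
tcp_rot: [0.742, 3.047, -0.0]
force: [0.8, -0.3, 0.4]
width: -0.0002
gripper_force: 0.0
```

```bash
python3 - <<'E'
from w import *
from pt import pt
from rig import cams
from go import row
f=cams.grab_frame('wrist');np.savez('pics/w5.npz',**f);wm(f);pt(cams.grab_frame('scene'))
row([.46,-.05,.25],100)
row([.487,-.027,.25],100)
E
```

```text
axis [ 0.6314 -0.0557  0.1091] 59
orange [485.7 231.9] 35 [0.683  0.0299] 0.0999 58.93
blue [379.8 303. ] 43 [ 0.7149 -0.1102] 0.0997 -33.1
lever 656 pointer angle 59.3
pointer px 49 R 0.0722 0.0917
  angle 0.074 18 59.45
  angle 0.08 12 58.84
  angle 0.084 13 58.92
  dot 22 0.0992 59.82
turn [ 0.   0.1 52.6] shift [ 0.0951  0.0619 -0.0496]
turn [ 0.   0.1 52.6] shift [ 0.0817  0.0947 -0.0495]
```

```bash
python3 -c "
from rig import close_job
print(close_job())"
```

```text
the job is handed in; nothing more can be done
None
```

The pointer was pushed round to the orange dot, within about 0.7° (about 1.2 mm, against the 3 mm allowed) in both the wrist and scene views; the hand was then lifted clear and the job handed in, with no verdict returned.

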